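Take the spent filter cartridge out of the fume extractor

TASK

Take the used filter cartridge out of the solder-fume extractor: press it down against its spring, turn it counter-clockwise past the locking rib and on to its end stop, and lift it straight out without forcing the mount. Then set it down gently, standing upright, in the empty cell of the carton, and leave the new cartridge in the other cell undisturbed.

Things in the scene. Friction and masses are not known exactly. Their poses are not given: they have to be found in the camera images.
- extractor: solder-fume extractor, fixed: white box 150 x 150 x 87 mm, rounded corners, louvres, rocker switch on its -x face. Origin: centre of its underside, z up: its z axis is the socket's axis. The black bayonet ring in its top was screwed on at an angle that differs by up to 19 deg either way from unit to unit, so the end stop and slots must be felt or seen; the ring does not turn
- socket (a point): centre of the top of the bayonet ring, 90 mm above the table; ring 120 mm across, bore 79 mm. Under it (ceiling 78 mm above the table) runs the channel of the lugs. From the locked place a lug, turned counter-clockwise seen from above, meets a rib 4 mm deep and 9 deg long (after 1 to 50 deg), free channel, the entry slot and at once an end stop (felt at 0.6 N m), 93 to 143 deg from the start
- lift_plate (a joint): height of the spring plate under the cartridge, m: 0 locked (8 N up; 600 N/m), negative pressed down; -0.007 hard bottom, +0.004 top. The rib is passed only pressed 4 mm down or more (6 to 9 N by hand; 12 N finds the bottom), kept down while turning 31 to 80 deg; behind the rib the spring lifts it to 0 again and it can be let go and regripped. Turning clockwise is blocked
- lug (a point): tip of the used cartridge's lug on its +x side, 45 mm from its axis, 27 mm above its underside; lugs at +x and -x (below the wing's ends), 14 mm wide, 6 mm thick, z 24-30. They pass up through the ring's two slots (25 deg wide, 180 deg apart, bore to radius 47.5 mm, a short white bar beside each) only within 4 deg of the end stop; there the plate lifts the cartridge up to 4 mm
- used_cartridge: grey round filter cartridge, 108 mm tall, 0.2 to 0.33 kg, in the extractor, underside 48 mm above the table when locked. Origin: centre of its underside, z up. Shank 76 mm across (z 0-50), vented drum 84 mm across (z 50-80), on top a flat-sided grip wing (z 79-108), 64 mm long along its x, 18 mm thick along its y. It is out of the socket when its origin is 92 mm above the table
- carton: fixed brown open cardboard carton, 124 (x) x 236 (y) x 42 mm, walls and floor 4 mm; a wall across the middle makes two cells of 116 x 112 mm. Origin: centre of its underside, z up. The cell on its +y side holds the new cartridge, the one on its -y side is empty. It stands right of the extractor or left of it
- empty_cell (a point): centre of the floor of the carton's empty cell (floor surface, 4 mm above the table); axes as the carton's
- new_cartridge: the new cartridge, same shape and size as the used one, loose, standing upright in the carton's other cell at any yaw; origin: centre of its underside

How it is judged:
On the way, in this order (a step that is already met when the one before it is completed fails the run):
1. the used cartridge is turned counter-clockwise past the rib towards its entry slots while its lugs are still in the socket (y of lug in the frame of extractor above 0.022 m and x of lug in the frame of extractor above 0.004 m and z of used_cartridge in the frame of extractor below 0.06 m), for 0.1 s.
2. it is lifted out of the socket, upright (z of used_cartridge in the frame of extractor above 0.092 m and angle between used_cartridge's own z axis and vertical below 0.25 rad), for 0.1 s.
At the end, for the whole second after the job is handed in: The used cartridge stands upright (within 3.4 degrees) and at rest flat on the floor of the carton's empty cell (its centre within 22 mm of the cell's in x and y), released; the new cartridge still stands upright in its cell within 15 mm of where it was (x of used_cartridge in the frame of empty_cell between -0.022 and 0.022 m and y of used_cartridge in the frame of empty_cell between -0.022 and 0.022 m and z of used_cartridge in the frame of empty_cell below 0.004 m and angle between each of used_cartridge, new_cartridge's own z axis and vertical below 0.06 rad and linear speed of used_cartridge below 0.02 m/s and distance of new_cartridge from where it was at the start of the episode below 0.015 m); the robot touches nothing.
It fails at once if the mount is forced (over 80 N between the used cartridge and the extractor) (contact force between used_cartridge and extractor above 80 N).
It fails at once if the used cartridge is dropped or rammed into the carton (over 60 N) (contact force between used_cartridge and carton above 60 N).
It fails at once if the new cartridge is knocked (moved over 15 mm or tipped over 15 degrees) (distance of new_cartridge from where it was at the start of the episode above 0.015 m or angle between new_cartridge's own z axis and vertical above 0.26 rad).
It also fails if it takes over 61 s, if anything falls off the work surface, if the arm or the gripper's body presses on something with over 40 N, if the wrist force passes 120 N, or if a joint passes its speed limit or range.

ROBOT

A 6-joint arm with a two-finger parallel gripper is mounted at the origin on a cart in front of the work surface, level with it; the furniture and walls round the work are solid. World frame = base frame: x ahead of the robot, y to its left, z up, the work surface at z = 0. Lengths are in m, angles in rad, forces in N, time in s.
With the tool pointing down it reaches from about 0.35 to 0.775 m from the base axis. Payload 7.3 kg.
Tool frame: the origin (TCP) lies at the very end of the fingers, on their centre line; the grasp point (between the pads) lies 19 mm behind it; z points along the fingers, y is the line along which they close (so a half turn about z gives the same grasp; the last joint's range is limited). The gripper opens to 92 mm and grips with 3 to 60 N. Pads are 19 mm wide; open, the fingers measure 130 mm over their backs; the gripper's body (75 mm by 190 mm) begins 47 mm behind the grasp point.
Start: joints at [-1.277, 0.342, 1.524, -0, 1.275, -0.146], TCP at [0.224, -0.475, 0.227] pointing down, gripper open.
Joint ranges: [-2.53, 2.53], [-0.77, 2.02], [0.04, 2.7], [-1, 4.14], [0.28, 2.66], [-3.11, 3.11]. Speed limits (rad/s): [2.57, 2.57, 3.14, 3.14, 3.14, 3.14].

INTERFACE

Orientations are given as [roll, pitch, yaw] about the fixed x, y, z axes, in that order (R = Rz(yaw) Ry(pitch) Rx(roll)).
In Python, from cell import observe, read_camera, get_calibration, hand_in, search_frame gives the robot as it stands.
- The arm moves only by the tool step_arm, never from a script. Its argument "commands" is a list of rows, each an object with "translation": the shift along the tool's x, y, z in mm, a list of three; "roll": the turn about the tool's z in rad. In form: [{"translation": [x, y, z], "roll": roll}, ...]. A call has 1 to 20 rows; each row shifts and turns the commanded pose from where the row before left it, along the tool's axes as they then stand; what a row does not reach is not made up. A row lasts 1/12 s, in which the tool goes at most 41.7 mm and 7.16 degrees, less where a joint would pass 70% of its speed; a pose out of reach is approached as far as the arm can. A call is refused whole if a number of a shift passes 41.7 or a number of a turn 0.125, either way. A call with a gripper value outside its range is refused whole. "fingers" is the opening, from 0 (shut) to 1 (fully open), set as the call begins (left out, the last holds). The fingers move at their own pace and stop on an object; "grip_force" is the grip in N (left out, the last holds). Time passes only in rows, so rows that do not move let the fingers close. It gives the time, the measured TCP pose, the force, the opening and the grip force at its end, in the units of the state.
- observe(): the state, without advancing time (a new reading comes with each control period).
- read_camera(name): name is "scene" or "top" or "wrist"; returns the picture (420x560x3 uint8, red, green, blue); there is no depth.
- get_calibration(name): a dict with "camera_matrix" (3x3 intrinsics, pixels), "dist_coeffs" ([k1, k2, p1, p2, k3] as OpenCV has them; the pictures are not rectified), "world_from_camera" (4x4, takes a point from camera to world coordinates). Camera axes: x right, y up, looking along -z (the intrinsics and any distortion apply to the point x, -y, -z); pixel columns grow to the right and rows downward; lengths in m; the calibration is good to about 2 mm. A picture is of the moment at which its call begins: read the wrist's pose just before it. get_calibration takes no time and is no camera call; for the wrist camera it gives the pose at the moment of the call.
- hand_in(): hands the job in; it is judged then, once.
Trained networks look in the newest picture that a camera, given by its name, has taken for a name from the list of things; names that differ only in an ending like _2 or _b are one class to them, and where a whole thing is asked for, a point or a joint stands for the part that bears it (a point fixed in the world has none). Each returns a list of dicts, best first, with "confidence" (0 to 1); they miss things now and then, are a little off and sometimes report something else, mostly with a low value. They report only what shows in the picture. A call takes as long as a camera call.
- search_frame(camera, name): "at" ([x, y, z] in m, in world coordinates, good to about 4 mm: the middle of the surface that is visible of it).
The state is a dict: "time": time; "qpos": joint angles; "qvel": joint speeds; "joint_efforts": joint torques, N m; "tool_pos": TCP position; "tool_rot": TCP orientation; "contact_force": force on the tool from outside, world axes, zero at the start; "torque": the same for the moment, N m; "opening": finger opening in m; "grip_force": force on a finger pad.
Only numpy, scipy, OpenCV 4.12 (cv2) and the standard library are available. Lean on these libraries where they do the work, as an engineer would, in place of code of your own. Each camera call takes 0.05 s, during which the arm holds its last target. There are 200 camera calls.

## Working session

There is one attempt and no reset: what is moved stays moved. The work goes in short steps, Python scripts to look and compute and a tool call to move; the robot and the scene stay as the last step left them, time stands still between calls to the robot, and variables do not carry over. Pictures are saved under pics/ and viewed, at most 10 in all, crops included, and the job is handed in when it is done.

Besides the shell and the picture viewer there is one more tool, called after "Emit:" in YAML: its name, and indented under it one key for each argument. step_arm: Moves the arm, as the interface text tells. Its arguments: {"type":"object","properties":{"commands":{"type":"array"},"fingers":{"type":"number"},"grip_force":{"type":"number"}},"required":["commands"]}

```bash
mkdir -p pics; ls
python3 - <<'E'
from cell import *
import cv2,numpy as np
s=observe();print(s)
for c in ["top","scene"]:
    im=read_camera(c);cv2.imwrite(f"pics/{c}0.png",im[:,:,::-1])
    for n in ["extractor","used_cartridge","carton","new_cartridge","lug"]:
        try:print(c,n,search_frame(c,n)[:3])
        except Exception as e:print(c,n,e)
a=cv2.imread("pics/top0.png");b=cv2.imread("pics/scene0.png")
print(get_calibration("top"))
E
```

```text
pics
{'time': 0.0, 'qpos': array([-1.27698210e+00,  3.42708437e-01,  1.52501534e+00, -2.83123517e-05,
        1.27539792e+00, -1.45993592e-01]), 'qvel': array([ 0.00131341,  0.00031641,  0.0012736 ,  0.00117733,  0.00091595,
       -0.00013768]), 'joint_efforts': array([-5.21773145e-04, -4.31248462e+01, -2.44215560e+01,  7.16139749e-02,
        5.58968622e-02, -1.13845317e-04]), 'tool_pos': array([ 0.22342285, -0.47463582,  0.22605297]), 'tool_rot': array([-3.14007593e+00, -1.95653449e-04,  4.39815937e-01]), 'contact_force': array([-0.75064454,  0.09958972, -0.16869037]), 'torque': array([ 0.0218699 ,  0.0135651 , -0.00425516]), 'grip_force': 0.0, 'opening': 0.09186778031228804}
top extractor [{'at': [0.4409, 0.2048, 0.0883], 'confidence': 0.98}]
top used_cartridge [{'at': [0.4511, 0.2154, 0.1216], 'confidence': 0.64}]
top carton [{'at': [0.4418, -0.2161, -0.001], 'confidence': 0.69}]
top new_cartridge [{'at': [0.4506, -0.1239, 0.0834], 'confidence': 0.69}]
top lug [{'at': [0.4535, 0.2193, 0.1255], 'confidence': 0.85}]
scene extractor [{'at': [0.3915, 0.2477, 0.0789], 'confidence': 0.57}]
scene used_cartridge [{'at': [0.4332, 0.2311, 0.1269], 'confidence': 0.73}]
scene carton [{'at': [0.4772, -0.0701, 0.0236], 'confidence': 0.62}]
scene new_cartridge [{'at': [0.4578, -0.0913, 0.0814], 'confidence': 0.75}]
scene lug [{'at': [0.4375, 0.2284, 0.1312], 'confidence': 0.63}]
{'camera_matrix': array([[504.99279878,   0.        , 269.61746146],
       [  0.        , 504.99279878, 208.38174499],
       [  0.        ,   0.        ,   1.        ]]), 'dist_coeffs': array([-0.16303951,  0.        ,  0.        ,  0.        ,  0.        ]), 'world_from_camera': array([[-0.02825277,  0.98455488, -0.17278158,  0.27922254],
       [-0.9994922 , -0.02527653,  0.01940196,  0.03174811],
       [ 0.01473498,  0.173242  ,  0.98476905,  1.27836734],
       [ 0.        ,  0.        ,  0.        ,  1.        ]])}
```

View pics/top0.png

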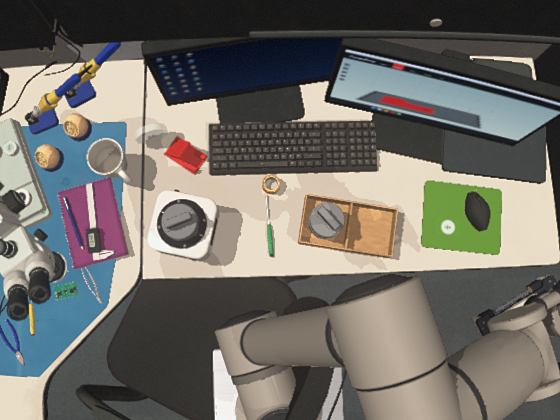

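View pics/scene0.png

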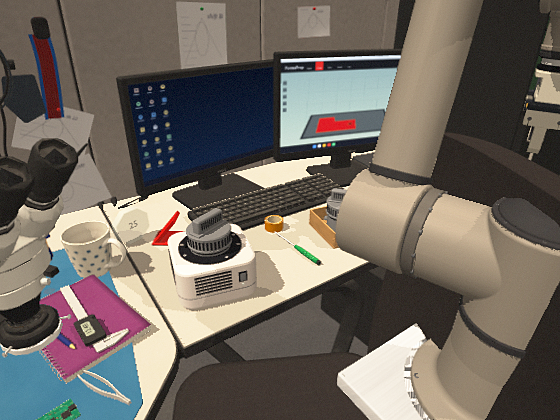

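```bash
cat > h.py <<'E'
import cv2,numpy as np
from cell import *
def proj(P,cal):
    T=np.linalg.inv(np.array(cal["world_from_camera"]));P=np.asarray(P,float).reshape(-1,3)
    c=(P@T[:3,:3].T+T[:3,3])*[1,-1,-1]
    return cv2.projectPoints(c,np.zeros(3),np.zeros(3),cal["camera_matrix"],cal["dist_coeffs"])[0].reshape(-1,2)
def plan(im,cal,z,cx,cy,half,n=400):
    # orthographic plane view: up=+x, left=+y; pixel (n/2,n/2) = (cx,cy)
    g=np.linspace(half,-half,n)
    X,Y=np.meshgrid(cx+g,cy+g,indexing="ij")
    uv=proj(np.stack([X,Y,np.full_like(X,z)],-1),cal).reshape(n,n,2).astype(np.float32)
    return cv2.remap(im,uv[...,0],uv[...,1],cv2.INTER_CUBIC)
E
python3 - <<'E'
from h import *
im=cv2.imread("pics/top0.png");c=get_calibration("top")
cv2.imwrite("pics/plan0.png",np.hstack([plan(im,c,.09,.445,.21,.11),plan(im,c,.042,.445,-.18,.15)]))
E
```

```text
(no output)
```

View pics/plan0.png

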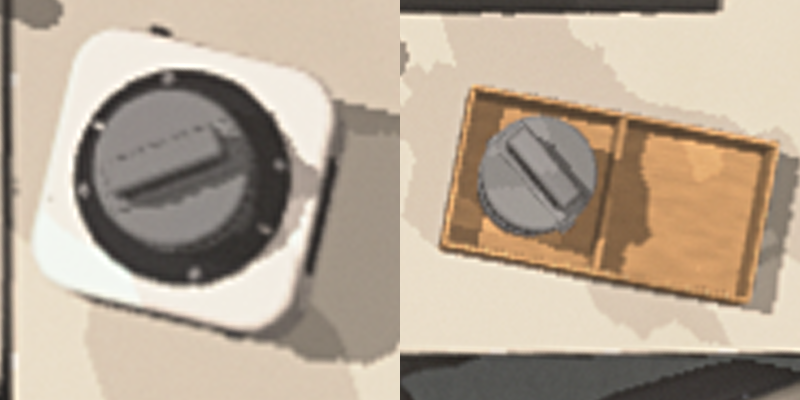

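Emit:
step_arm:
  commands:
    - {"translation":[30.1,-10.7,-3.5],"roll":0}
    - {"translation":[30.1,-10.7,-3.5],"roll":0}
    - {"translation":[30.1,-10.7,-3.5],"roll":0}
    - {"translation":[30.1,-10.7,-3.5],"roll":0}
    - {"translation":[30.1,-10.7,-3.5],"roll":0}
    - {"translation":[30.1,-10.7,-3.5],"roll":0}
    - {"translation":[30.1,-10.7,-3.5],"roll":0}
    - {"translation":[30.1,-10.7,-3.5],"roll":0}
    - {"translation":[30.1,-10.7,-3.5],"roll":0}
    - {"translation":[30.1,-10.7,-3.5],"roll":0}

```text
time: 1.43
tool_pos: [0.4513, -0.2488, 0.2621]
tool_rot: [3.141, -0.0, 0.44]
contact_force: [-0.8, 0.2, 0.7]
opening: 0.0918
grip_force: 0.0
```

Emit:
step_arm:
  commands:
    - {"translation":[14.8,-30.1,0],"roll":0}
    - {"translation":[14.8,-30.1,0],"roll":0}
    - {"translation":[14.8,-30.1,0],"roll":0}
    - {"translation":[14.8,-30.1,0],"roll":0}
    - {"translation":[14.8,-30.1,0],"roll":0}
    - {"translation":[14.8,-30.1,0],"roll":0}
    - {"translation":[14.8,-30.1,0],"roll":0}
    - {"translation":[14.8,-30.1,0],"roll":0}
    - {"translation":[14.8,-30.1,0],"roll":0}
    - {"translation":[14.8,-30.1,0],"roll":0}
    - {"translation":[14.8,-30.1,0],"roll":0}
    - {"translation":[14.8,-30.1,0],"roll":0}
    - {"translation":[14.8,-30.1,0],"roll":0}
    - {"translation":[14.8,-30.1,0],"roll":0}

```text
time: 2.6
tool_pos: [0.4581, 0.2212, 0.2618]
tool_rot: [3.141, -0.0, 0.44]
contact_force: [1.0, 0.4, -0.3]
opening: 0.0918
grip_force: 0.0
```

Emit:
step_arm:
  commands:
    - {"translation":[0,0,0],"roll":-0.119}
    - {"translation":[0,0,0],"roll":-0.119}
    - {"translation":[0,0,0],"roll":-0.119}
    - {"translation":[0,0,0],"roll":-0.119}
    - {"translation":[0,0,0],"roll":-0.119}
    - {"translation":[0,0,0],"roll":-0.119}
    - {"translation":[0,0,0],"roll":-0.119}
    - {"translation":[0,0,0],"roll":-0.119}
    - {"translation":[0,0,0],"roll":-0.119}
    - {"translation":[0,0,0],"roll":-0.119}
    - {"translation":[0,0,0],"roll":-0.119}
    - {"translation":[0,0,0],"roll":-0.119}
    - {"translation":[0,0,0],"roll":-0.119}
    - {"translation":[0,0,0],"roll":0}
    - {"translation":[0,0,0],"roll":0}

```text
time: 3.85
tool_pos: [0.4584, 0.2194, 0.2617]
tool_rot: [-3.142, 0.0, 1.983]
contact_force: [-0.0, -0.7, -0.6]
opening: 0.0918
grip_force: 0.0
```

Run:
```python
from h import *
s=observe();print(s["time"],s["qpos"],s["tool_pos"],s["tool_rot"],s["contact_force"])
c=get_calibration("wrist");im=read_camera("wrist")[:,:,::-1].copy()
cv2.imwrite("pics/w1.png",im)
for n in ["used_cartridge","lug"]:print(n,search_frame("wrist",n)[:2])
cv2.imwrite("pics/w1p.png",np.hstack([plan(im,c,.156,.4575,.219,.07),plan(im,c,.09,.4575,.219,.07)]))
```

```text
3.85 [ 2.95622485e-01  2.85113453e-01  1.50755114e+00 -8.76198521e-05
  1.34892941e+00 -1.16800439e-01] [0.45839397 0.21943821 0.26169147] [-3.14158136e+00  8.47329004e-05  1.98323853e+00] [-0.03237907 -0.72202221 -0.59633251]
used_cartridge [{'at': [0.4565, 0.2235, 0.1227], 'confidence': 0.62}]
lug [{'at': [0.4515, 0.2239, 0.1267], 'confidence': 0.56}, {'at': [0.4424, -0.0663, 0.0176], 'confidence': 0.24}]
```

View pics/w1p.png

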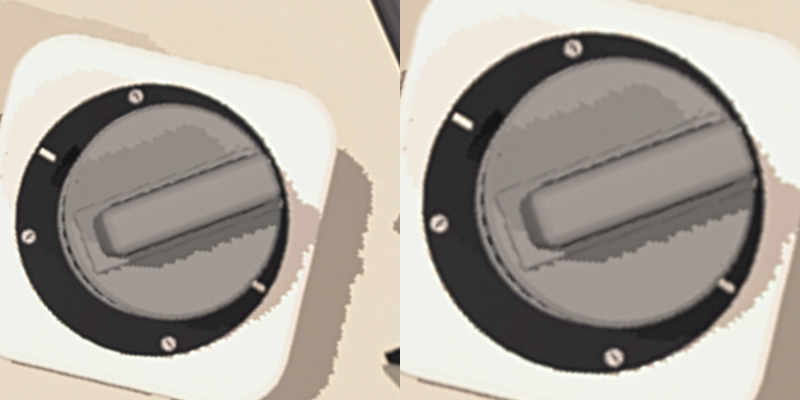

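Emit:
step_arm:
  commands:
    - {"translation":[0,0,0],"roll":0.086}
    - {"translation":[2.7,-1.4,25],"roll":0}
    - {"translation":[0,0,25],"roll":0}
    - {"translation":[0,0,25],"roll":0}
    - {"translation":[0,0,25],"roll":0}
    - {"translation":[0,0,18],"roll":0}
    - {"translation":[0,0,10],"roll":0}
    - {"translation":[0,0,0],"roll":0}
    - {"translation":[0,0,0],"roll":0}

```text
time: 4.75
tool_pos: [0.4565, 0.2216, 0.134]
tool_rot: [3.142, 0.0, 1.9]
contact_force: [0.1, -1.0, -0.1]
opening: 0.092
grip_force: 0.0
```

Emit:
step_arm:
  commands:
    - {"translation":[0,0,0],"roll":0}
    - {"translation":[0,0,0],"roll":0}
    - {"translation":[0,0,0],"roll":0}
    - {"translation":[0,0,0],"roll":0}
    - {"translation":[0,0,0],"roll":0}
    - {"translation":[0,0,0],"roll":0}
    - {"translation":[0,0,0],"roll":0}
    - {"translation":[0,0,0],"roll":0}
    - {"translation":[0,0,0],"roll":0}
    - {"translation":[0,0,0],"roll":0}
  fingers: 0
  grip_force: 35

```text
time: 5.58
tool_pos: [0.4562, 0.2215, 0.1336]
tool_rot: [-3.142, 0.0, 1.901]
contact_force: [-0.3, 0.9, 0.1]
opening: 0.0302
grip_force: 0.0
```

Run:
```python
from h import *
s=observe();print(s)
```

```text
{'time': 5.5833, 'qpos': array([ 3.00829068e-01,  4.07160296e-01,  1.70677627e+00, -1.19856797e-04,
        1.02773637e+00, -2.90660199e-02]), 'qvel': array([ 0.00059265,  0.00084212,  0.00094921, -0.0007841 , -0.00136538,
        0.00015623]), 'joint_efforts': array([ 9.31600080e-04, -4.31032240e+01, -2.10484278e+01,  6.83791190e-02,
        4.03365819e-02,  2.42784199e-04]), 'tool_pos': array([0.45622611, 0.22150001, 0.13364102]), 'tool_rot': array([-3.14150943e+00,  1.00231768e-04,  1.90075336e+00]), 'contact_force': array([-0.28086809,  0.85814955,  0.06810963]), 'torque': array([ 0.00793312, -0.08285251,  0.03313424]), 'grip_force': 0.0, 'opening': 0.030165981808752167}
```

Still closing; wait a bit more.

Emit:
step_arm:
  commands:
    - {"translation":[0,0,0],"roll":0}
    - {"translation":[0,0,0],"roll":0}
    - {"translation":[0,0,0],"roll":0}
    - {"translation":[0,0,0],"roll":0}
    - {"translation":[0,0,0],"roll":0}

```text
time: 6.0
tool_pos: [0.4561, 0.2215, 0.1337]
tool_rot: [-3.141, 0.0, 1.901]
contact_force: [-1.0, -0.1, 0.9]
opening: 0.0178
grip_force: 34.9
```

Run:
```python
from h import *
s=observe();print({k:np.round(s[k],4) for k in("tool_pos","tool_rot","contact_force","torque","opening","grip_force")})
```

```text
{'tool_pos': array([0.4561, 0.2215, 0.1337]), 'tool_rot': array([-3.1413,  0.    ,  1.9008]), 'contact_force': array([-1.037 , -0.0788,  0.9326]), 'torque': array([-0.0673,  0.0799,  0.0461]), 'opening': np.float64(0.0178), 'grip_force': np.float64(34.8691)}
```

Emit:
step_arm:
  commands:
    - {"translation":[0,0,1.5],"roll":0}
    - {"translation":[0,0,1.5],"roll":0}
    - {"translation":[0,0,1.5],"roll":0}
    - {"translation":[0,0,1.2],"roll":0}
    - {"translation":[0,0,0],"roll":0}
    - {"translation":[0,0,0],"roll":0}

```text
time: 6.5
tool_pos: [0.4562, 0.2216, 0.1287]
tool_rot: [3.141, 0.0, 1.901]
contact_force: [-3.6, -0.9, 7.7]
opening: 0.0174
grip_force: 34.9
```

Emit:
step_arm:
  commands:
    - {"translation":[0,0,0.7],"roll":-0.06}
    - {"translation":[0,0,0],"roll":-0.08}
    - {"translation":[0,0,0],"roll":-0.08}
    - {"translation":[0,0,0],"roll":-0.08}
    - {"translation":[0,0,0],"roll":0}

```text
time: 6.92
tool_pos: [0.4571, 0.2218, 0.1285]
tool_rot: [3.139, 0.001, 2.205]
contact_force: [-1.3, -0.7, 8.8]
opening: 0.0182
grip_force: 34.9
```

```bash
cat > o.py <<'E'
from h import *
s=observe();print({k:np.round(s[k],4) for k in("time","qpos","tool_pos","tool_rot","contact_force","torque","opening","grip_force")})
E
python3 o.py
```

```text
{'time': np.float64(6.9167), 'qpos': array([ 3.0090e-01,  4.1370e-01,  1.7130e+00, -1.0000e-04,  1.0121e+00,
       -3.3310e-01]), 'tool_pos': array([0.4571, 0.2218, 0.1285]), 'tool_rot': array([3.1390e+00, 1.0000e-03, 2.2048e+00]), 'contact_force': array([-1.277 , -0.6621,  8.8213]), 'torque': array([-0.0444,  0.1745,  0.0531]), 'opening': np.float64(0.0182), 'grip_force': np.float64(34.876)}
```

Emit:
step_arm:
  commands:
    - {"translation":[0,0,0],"roll":-0.08}
    - {"translation":[0,0,0],"roll":-0.08}
    - {"translation":[0,0,0],"roll":-0.08}
    - {"translation":[0,0,0],"roll":-0.08}
    - {"translation":[0,0,0],"roll":0}

```text
time: 7.33
tool_pos: [0.457, 0.2216, 0.1284]
tool_rot: [3.14, 0.002, 2.525]
contact_force: [-2.1, -1.3, 9.0]
opening: 0.018
grip_force: 34.9
```

```bash
python3 o.py
```

```text
{'time': np.float64(7.3333), 'qpos': array([ 3.0070e-01,  4.1380e-01,  1.7131e+00, -3.0000e-04,  1.0123e+00,
       -6.5310e-01]), 'tool_pos': array([0.457 , 0.2216, 0.1284]), 'tool_rot': array([3.1399e+00, 1.6000e-03, 2.5248e+00]), 'contact_force': array([-2.0561, -1.3458,  9.0055]), 'torque': array([-0.1507,  0.182 ,  0.0159]), 'opening': np.float64(0.018), 'grip_force': np.float64(34.876)}
```

Emit:
step_arm:
  commands:
    - {"translation":[0,0,0],"roll":-0.08}
    - {"translation":[0,0,0],"roll":-0.08}
    - {"translation":[0,0,0],"roll":-0.08}
    - {"translation":[0,0,0],"roll":-0.08}
    - {"translation":[0,0,0],"roll":0}

```text
time: 7.75
tool_pos: [0.4569, 0.2216, 0.1284]
tool_rot: [3.141, 0.002, 2.845]
contact_force: [-0.3, -0.8, 9.2]
opening: 0.0176
grip_force: 34.9
```

```bash
python3 o.py
```

```text
{'time': np.float64(7.75), 'qpos': array([ 3.0070e-01,  4.1380e-01,  1.7133e+00, -4.0000e-04,  1.0125e+00,
       -9.7310e-01]), 'tool_pos': array([0.4569, 0.2216, 0.1284]), 'tool_rot': array([3.1407e+00, 1.9000e-03, 2.8448e+00]), 'contact_force': array([-0.2556, -0.8338,  9.2308]), 'torque': array([-0.206 ,  0.2275,  0.0363]), 'opening': np.float64(0.0176), 'grip_force': np.float64(34.8751)}
```

Emit:
step_arm:
  commands:
    - {"translation":[0,0,0],"roll":-0.09}
    - {"translation":[0,0,0],"roll":-0.09}
    - {"translation":[0,0,0],"roll":-0.09}
    - {"translation":[0,0,0],"roll":-0.09}
    - {"translation":[0,0,0],"roll":-0.09}
    - {"translation":[0,0,0],"roll":-0.09}
    - {"translation":[0,0,0],"roll":-0.05}
    - {"translation":[0,0,0],"roll":0}

```text
time: 8.42
tool_pos: [0.4568, 0.2213, 0.1283]
tool_rot: [-3.141, 0.002, -2.85]
contact_force: [-1.5, -1.5, 8.9]
opening: 0.0177
grip_force: 34.9
```

```bash
python3 o.py;python3 - <<'E'
from h import *
c=get_calibration("wrist");im=read_camera("wrist")[:,:,::-1].copy()
cv2.imwrite("pics/w2.png",np.hstack([im,plan(im,c,.09,.457,.2215,.07,420)])[:, :]);
E
```

```text
{'time': np.float64(8.4167), 'qpos': array([ 3.0050e-01,  4.1380e-01,  1.7135e+00, -8.0000e-04,  1.0127e+00,
       -1.5617e+00]), 'tool_pos': array([0.4568, 0.2213, 0.1283]), 'tool_rot': array([-3.1410e+00,  1.7000e-03, -2.8498e+00]), 'contact_force': array([-1.4918, -1.522 ,  8.921 ]), 'torque': array([-0.2847,  0.2618, -0.0801]), 'opening': np.float64(0.0177), 'grip_force': np.float64(34.8733)}
```

Emit:
step_arm:
  commands:
    - {"translation":[0,0,-2],"roll":0}
    - {"translation":[0,0,-2],"roll":0}
    - {"translation":[0,0,-1.2],"roll":0}
    - {"translation":[0,0,0],"roll":-0.08}
    - {"translation":[0,0,0],"roll":-0.08}
    - {"translation":[0,0,0],"roll":-0.08}
    - {"translation":[0,0,0],"roll":-0.08}
    - {"translation":[0,0,0],"roll":-0.08}
    - {"translation":[0,0,0],"roll":-0.08}
    - {"translation":[0,0,0],"roll":0}

```text
time: 9.3
tool_pos: [0.4567, 0.2213, 0.1332]
tool_rot: [-3.14, 0.001, -2.368]
contact_force: [-1.4, -1.9, 6.9]
opening: 0.0174
grip_force: 34.9
```

```bash
python3 o.py
```

```text
{'time': np.float64(9.3), 'qpos': array([ 3.0050e-01,  4.0770e-01,  1.7075e+00, -8.0000e-04,  1.0251e+00,
       -2.0432e+00]), 'tool_pos': array([0.4567, 0.2213, 0.1332]), 'tool_rot': array([-3.1404e+00,  9.0000e-04, -2.3682e+00]), 'contact_force': array([-1.4432, -1.8547,  6.8934]), 'torque': array([-0.184 ,  0.1134,  0.1137]), 'opening': np.float64(0.0174), 'grip_force': np.float64(34.8725)}
```

Emit:
step_arm:
  commands:
    - {"translation":[0,0,0],"roll":-0.05}
    - {"translation":[0,0,0],"roll":-0.05}
    - {"translation":[0,0,0],"roll":-0.04}
    - {"translation":[0,0,0],"roll":0}

```text
time: 9.63
tool_pos: [0.4567, 0.2213, 0.1332]
tool_rot: [-3.14, 0.001, -2.23]
contact_force: [-1.0, -1.9, 6.2]
opening: 0.0178
grip_force: 34.9
```

```bash
python3 o.py
```

```text
{'time': np.float64(9.6333), 'qpos': array([ 3.0050e-01,  4.0770e-01,  1.7075e+00, -7.0000e-04,  1.0251e+00,
       -2.1810e+00]), 'tool_pos': array([0.4567, 0.2213, 0.1332]), 'tool_rot': array([-3.1403e+00,  7.0000e-04, -2.2304e+00]), 'contact_force': array([-1.0439, -1.8952,  6.2197]), 'torque': array([-0.2189,  0.1071, -0.0163]), 'opening': np.float64(0.0178), 'grip_force': np.float64(34.8707)}
```

Emit:
step_arm:
  commands:
    - {"translation":[0,0,0],"roll":-0.03}
    - {"translation":[0,0,0],"roll":-0.03}
    - {"translation":[0,0,0],"roll":0}

```text
time: 9.88
tool_pos: [0.4568, 0.2213, 0.1332]
tool_rot: [-3.14, 0.001, -2.171]
contact_force: [-1.0, -2.5, 6.1]
opening: 0.0181
grip_force: 34.9
```

```bash
python3 o.py
```

```text
{'time': np.float64(9.8833), 'qpos': array([ 3.0050e-01,  4.0770e-01,  1.7074e+00, -7.0000e-04,  1.0251e+00,
       -2.2404e+00]), 'tool_pos': array([0.4568, 0.2213, 0.1332]), 'tool_rot': array([-3.1403e+00,  7.0000e-04, -2.1711e+00]), 'contact_force': array([-0.9743, -2.4763,  6.1361]), 'torque': array([-0.2492,  0.1754, -0.1091]), 'opening': np.float64(0.0181), 'grip_force': np.float64(34.8737)}
```

Lug at 55.6°. Continue gently.

Emit:
step_arm:
  commands:
    - {"translation":[0,0,0],"roll":-0.03}
    - {"translation":[0,0,0],"roll":-0.02}
    - {"translation":[0,0,0],"roll":0}

```text
time: 10.13
tool_pos: [0.4567, 0.2213, 0.1332]
tool_rot: [-3.14, 0.001, -2.122]
contact_force: [-0.8, -2.0, 6.2]
opening: 0.0177
grip_force: 34.9
```

```bash
python3 o.py
```

```text
{'time': np.float64(10.1333), 'qpos': array([ 3.0050e-01,  4.0770e-01,  1.7075e+00, -7.0000e-04,  1.0251e+00,
       -2.2899e+00]), 'tool_pos': array([0.4567, 0.2213, 0.1332]), 'tool_rot': array([-3.1403e+00,  6.0000e-04, -2.1216e+00]), 'contact_force': array([-0.8204, -1.9776,  6.1796]), 'torque': array([-0.2154,  0.1756, -0.0724]), 'opening': np.float64(0.0177), 'grip_force': np.float64(34.877)}
```

Emit:
step_arm:
  commands:
    - {"translation":[0,0,0],"roll":-0.025}
    - {"translation":[0,0,0],"roll":-0.025}
    - {"translation":[0,0,0],"roll":0}

```text
time: 10.38
tool_pos: [0.4565, 0.2215, 0.1331]
tool_rot: [-3.141, 0.001, -2.072]
contact_force: [-2.2, -1.5, 6.6]
opening: 0.0178
grip_force: 35.1
```

```bash
python3 o.py
```

```text
{'time': np.float64(10.3833), 'qpos': array([ 3.0060e-01,  4.0770e-01,  1.7076e+00,  1.0000e-04,  1.0254e+00,
       -2.3395e+00]), 'tool_pos': array([0.4565, 0.2215, 0.1331]), 'tool_rot': array([-3.1410e+00,  7.0000e-04, -2.0724e+00]), 'contact_force': array([-2.2408, -1.4956,  6.6116]), 'torque': array([-0.1288,  0.3024, -0.4859]), 'opening': np.float64(0.0178), 'grip_force': np.float64(35.0994)}
```

Emit:
step_arm:
  commands:
    - {"translation":[0,0,0],"roll":0.015}
    - {"translation":[0,0,-1],"roll":0}
    - {"translation":[0,0,-1],"roll":0}
    - {"translation":[0,0,-1],"roll":0}
    - {"translation":[0,0,0],"roll":0}

```text
time: 10.8
tool_pos: [0.4565, 0.2215, 0.1358]
tool_rot: [-3.141, 0.0, -2.087]
contact_force: [-0.0, -1.0, 5.0]
opening: 0.0179
grip_force: 34.9
```

```bash
python3 o.py
```

```text
{'time': np.float64(10.8), 'qpos': array([ 3.0080e-01,  4.0440e-01,  1.7041e+00, -3.0000e-04,  1.0324e+00,
       -2.3242e+00]), 'tool_pos': array([0.4565, 0.2215, 0.1358]), 'tool_rot': array([-3.1410e+00,  3.0000e-04, -2.0873e+00]), 'contact_force': array([-3.2000e-03, -9.7860e-01,  4.9911e+00]), 'torque': array([-0.0263,  0.1236, -0.0978]), 'opening': np.float64(0.0179), 'grip_force': np.float64(34.9308)}
```

Emit:
step_arm:
  commands:
    - {"translation":[0,0,-1.5],"roll":0}
    - {"translation":[0,0,-1.5],"roll":0}
    - {"translation":[0,0,-1.5],"roll":0}
    - {"translation":[0,0,-1.5],"roll":0}
    - {"translation":[0,0,0],"roll":0}

```text
time: 11.22
tool_pos: [0.4562, 0.2214, 0.1414]
tool_rot: [3.141, -0.0, -2.087]
contact_force: [0.3, -1.2, -2.4]
opening: 0.0176
grip_force: 34.9
```

```bash
python3 o.py
```

```text
{'time': np.float64(11.2167), 'qpos': array([ 3.0080e-01,  3.9760e-01,  1.6971e+00, -3.0000e-04,  1.0473e+00,
       -2.3241e+00]), 'tool_pos': array([0.4562, 0.2214, 0.1414]), 'tool_rot': array([ 3.1415e+00, -5.0000e-04, -2.0874e+00]), 'contact_force': array([ 0.3433, -1.21  , -2.4214]), 'torque': array([-0.0676, -0.2198, -0.1128]), 'opening': np.float64(0.0176), 'grip_force': np.float64(34.9323)}
```

Emit:
step_arm:
  commands:
    - {"translation":[0,0,-4],"roll":0}
    - {"translation":[0,0,-4],"roll":0}
    - {"translation":[0,0,-4],"roll":0}
    - {"translation":[0,0,-4],"roll":0}
    - {"translation":[0,0,-4],"roll":0}

```text
time: 11.63
tool_pos: [0.456, 0.2217, 0.1621]
tool_rot: [3.141, 0.0, -2.087]
contact_force: [-0.3, 0.0, -2.5]
opening: 0.0176
grip_force: 34.9
```

Emit:
step_arm:
  commands:
    - {"translation":[0,0,-8],"roll":0}
    - {"translation":[0,0,-8],"roll":0}
    - {"translation":[0,0,-8],"roll":0}
    - {"translation":[0,0,-8],"roll":0}
    - {"translation":[0,0,-15],"roll":0}
    - {"translation":[0,0,-15],"roll":0}
    - {"translation":[0,0,-15],"roll":0}
    - {"translation":[0,0,-15],"roll":0}
    - {"translation":[0,0,-15],"roll":0}
    - {"translation":[0,0,-8],"roll":0}
    - {"translation":[0,0,0],"roll":0}

```text
time: 12.55
tool_pos: [0.457, 0.2218, 0.2787]
tool_rot: [-3.139, 0.003, -2.087]
contact_force: [-0.7, 0.2, -1.8]
opening: 0.0176
grip_force: 34.9
```

```bash
python3 o.py
```

```text
{'time': np.float64(12.55), 'qpos': array([ 3.0100e-01,  2.7160e-01,  1.4794e+00, -1.0000e-04,  1.3865e+00,
       -2.3241e+00]), 'tool_pos': array([0.457 , 0.2218, 0.2787]), 'tool_rot': array([-3.1387e+00,  3.0000e-03, -2.0874e+00]), 'contact_force': array([-0.7183,  0.2407, -1.8364]), 'torque': array([ 0.1969, -0.0345,  0.0238]), 'opening': np.float64(0.0176), 'grip_force': np.float64(34.9231)}
```

Emit:
step_arm:
  commands:
    - {"translation":[0,0,0],"roll":0.1125}
    - {"translation":[0,0,0],"roll":0.1125}
    - {"translation":[0,0,0],"roll":0.1125}
    - {"translation":[0,0,0],"roll":0.1125}
    - {"translation":[0,0,0],"roll":0.1125}
    - {"translation":[0,0,0],"roll":0.1125}
    - {"translation":[0,0,0],"roll":0.1125}
    - {"translation":[0,0,0],"roll":0.1125}
    - {"translation":[0,0,0],"roll":0}

```text
time: 13.3
tool_pos: [0.4558, 0.2214, 0.2756]
tool_rot: [-3.141, -0.002, -2.991]
contact_force: [0.1, -0.6, -2.7]
opening: 0.0179
grip_force: 34.9
```

Emit:
step_arm:
  commands:
    - {"translation":[3,-15,0],"roll":0}
    - {"translation":[5.7,-28.6,0],"roll":0}
    - {"translation":[5.7,-28.6,0],"roll":0}
    - {"translation":[5.7,-28.6,0],"roll":0}
    - {"translation":[5.7,-28.6,0],"roll":0}
    - {"translation":[5.7,-28.6,0],"roll":0}
    - {"translation":[5.7,-28.6,0],"roll":0}
    - {"translation":[5.7,-28.6,0],"roll":0}
    - {"translation":[5.7,-28.6,0],"roll":0}
    - {"translation":[5.7,-28.6,0],"roll":0}
    - {"translation":[5.7,-28.6,0],"roll":0}
    - {"translation":[5.7,-28.6,0],"roll":0}
    - {"translation":[5.7,-28.6,0],"roll":0}
    - {"translation":[5.7,-28.6,0],"roll":0}
    - {"translation":[5.7,-28.6,0],"roll":0}
    - {"translation":[5.7,-28.6,0],"roll":0}
    - {"translation":[2.7,-14.2,0],"roll":0}
    - {"translation":[0,0,0],"roll":0}
    - {"translation":[0,0,0],"roll":0}

```text
time: 14.88
tool_pos: [0.4362, -0.2451, 0.2759]
tool_rot: [3.14, -0.001, -2.987]
contact_force: [0.4, 0.5, -1.9]
opening: 0.0176
grip_force: 34.9
```

```bash
python3 o.py
python3 - <<'E'
from h import *
c=get_calibration("wrist");im=read_camera("wrist")[:,:,::-1].copy()
a=plan(im,c,.042,.4375,-.245,.11);t=read_camera("top")[:,:,::-1].copy()
b=plan(t,get_calibration("top"),.042,.4375,-.245,.11)
cv2.imwrite("pics/w3.png",np.hstack([a,b]))
E
```

```text
{'time': np.float64(14.8833), 'qpos': array([-6.6570e-01,  2.6210e-01,  1.5002e+00,  5.0000e-04,  1.3810e+00,
       -2.3911e+00]), 'tool_pos': array([ 0.4362, -0.2451,  0.2759]), 'tool_rot': array([ 3.140e+00, -7.000e-04, -2.987e+00]), 'contact_force': array([ 0.3799,  0.4569, -1.9295]), 'torque': array([ 0.1876, -0.1495, -0.0253]), 'opening': np.float64(0.0176), 'grip_force': np.float64(34.9231)}
```

View pics/w3.png

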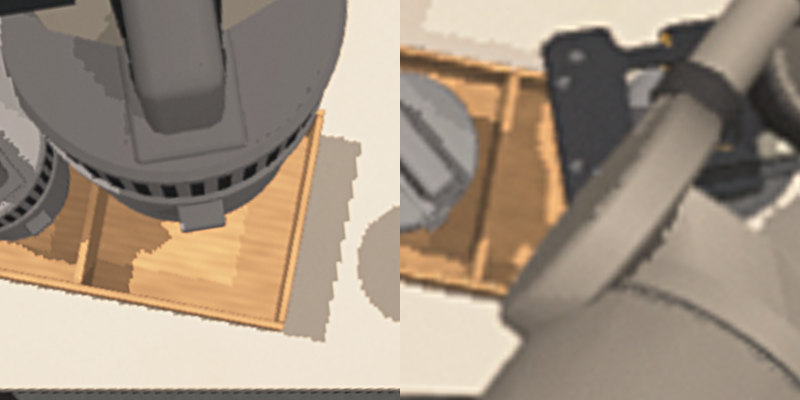

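Emit:
step_arm:
  commands:
    - {"translation":[-1,0,20],"roll":0}
    - {"translation":[0,0,20],"roll":0}
    - {"translation":[0,0,20],"roll":0}
    - {"translation":[0,0,20],"roll":0}
    - {"translation":[0,0,15],"roll":0}
    - {"translation":[0,0,15],"roll":0}
    - {"translation":[0,0,15],"roll":0}
    - {"translation":[0,0,15],"roll":0}
    - {"translation":[0,0,10],"roll":0}
    - {"translation":[0,0,10],"roll":0}
    - {"translation":[0,0,8],"roll":0}
    - {"translation":[0,0,8],"roll":0}
    - {"translation":[0,0,4],"roll":0}
    - {"translation":[0,0,0],"roll":0}

```text
time: 16.15
tool_pos: [0.4372, -0.2446, 0.0958]
tool_rot: [3.141, -0.001, -2.987]
contact_force: [-0.6, 0.3, -1.5]
opening: 0.0179
grip_force: 34.9
```

Emit:
step_arm:
  commands:
    - {"translation":[0,0,1],"roll":0}
    - {"translation":[0,0,1],"roll":0}
    - {"translation":[0,0,1],"roll":0}
    - {"translation":[0,0,0],"roll":0}

```text
time: 16.48
tool_pos: [0.4375, -0.2452, 0.0937]
tool_rot: [-3.141, 0.0, -2.988]
contact_force: [0.1, 0.5, -1.6]
opening: 0.0175
grip_force: 34.9
```

Emit:
step_arm:
  commands:
    - {"translation":[0,0,1],"roll":0}
    - {"translation":[0,0,0.8],"roll":0}
    - {"translation":[0,0,0.8],"roll":0}
    - {"translation":[0,0,0],"roll":0}

```text
time: 16.82
tool_pos: [0.4374, -0.245, 0.0908]
tool_rot: [3.142, -0.0, -2.987]
contact_force: [-0.4, -0.4, -2.1]
opening: 0.0176
grip_force: 34.9
```

Emit:
step_arm:
  commands:
    - {"translation":[0,0,0.5],"roll":0}
    - {"translation":[0,0,0.5],"roll":0}
    - {"translation":[0,0,0],"roll":0}

```text
time: 17.07
tool_pos: [0.4374, -0.2451, 0.0898]
tool_rot: [-3.142, -0.0, -2.987]
contact_force: [-0.2, 0.3, -1.5]
opening: 0.0178
grip_force: 34.9
```

Emit:
step_arm:
  commands:
    - {"translation":[0,0,0.4],"roll":0}
    - {"translation":[0,0,0.4],"roll":0}
    - {"translation":[0,0,0],"roll":0}

```text
time: 17.32
tool_pos: [0.4375, -0.2452, 0.0896]
tool_rot: [-3.141, 0.0, -2.987]
contact_force: [-0.6, 0.5, 4.2]
opening: 0.018
grip_force: 34.9
```

Emit:
step_arm:
  commands:
    - {"translation":[0,0,0.4],"roll":0}
    - {"translation":[0,0,0.4],"roll":0}
    - {"translation":[0,0,0],"roll":0}

```text
time: 17.57
tool_pos: [0.4375, -0.2452, 0.0896]
tool_rot: [-3.141, 0.001, -2.987]
contact_force: [-3.4, 1.4, 12.2]
opening: 0.0179
grip_force: 34.9
```

Emit:
step_arm:
  commands:
    - {"translation":[0,0,-1.0],"roll":0}
    - {"translation":[0,0,0],"roll":0}

```text
time: 17.73
tool_pos: [0.4377, -0.2453, 0.0896]
tool_rot: [-3.141, 0.001, -2.987]
contact_force: [-1.4, 0.1, 4.3]
opening: 0.0174
grip_force: 34.9
```

Emit:
step_arm:
  commands:
    - {"translation":[0,0,0],"roll":0}
    - {"translation":[0,0,0],"roll":0}
    - {"translation":[0,0,0],"roll":0}
    - {"translation":[0,0,0],"roll":0}
    - {"translation":[0,0,0],"roll":0}
    - {"translation":[0,0,0],"roll":0}
    - {"translation":[0,0,0],"roll":0}
  fingers: 0.55

```text
time: 18.32
tool_pos: [0.4375, -0.2451, 0.0893]
tool_rot: [-3.142, -0.0, -2.987]
contact_force: [0.2, 0.1, 0.5]
opening: 0.0504
grip_force: 0.0
```

Emit:
step_arm:
  commands:
    - {"translation":[0,0,-5],"roll":0}
    - {"translation":[0,0,-10],"roll":0}
    - {"translation":[0,0,-20],"roll":0}
    - {"translation":[0,0,-25],"roll":0}
    - {"translation":[0,0,-25],"roll":0}
    - {"translation":[0,0,-25],"roll":0}
    - {"translation":[0,0,-25],"roll":0}
    - {"translation":[0,0,-15],"roll":0}
    - {"translation":[0,0,0],"roll":0}

```text
time: 19.07
tool_pos: [0.4388, -0.2461, 0.2438]
tool_rot: [-3.136, 0.005, -2.987]
contact_force: [0.8, -0.2, -0.8]
opening: 0.0503
grip_force: 0.0
```

```bash
python3 o.py
python3 - <<'E'
from h import *
c=get_calibration("wrist");im=read_camera("wrist")[:,:,::-1].copy()
print(search_frame("wrist","used_cartridge")[:2])
cv2.imwrite("pics/w4.png",plan(im,c,.112,.4475,-.19,.15))
E
```

```text
{'time': np.float64(19.0667), 'qpos': array([-6.6350e-01,  2.8360e-01,  1.5597e+00, -1.0000e-04,  1.2902e+00,
       -2.3886e+00]), 'tool_pos': array([ 0.4388, -0.2461,  0.2438]), 'tool_rot': array([-3.1357,  0.0055, -2.9872]), 'contact_force': array([ 0.8085, -0.2406, -0.7719]), 'torque': array([ 0.1718, -0.145 ,  0.0274]), 'opening': np.float64(0.0503), 'grip_force': np.float64(0.0)}
[]
```

View pics/w4.png

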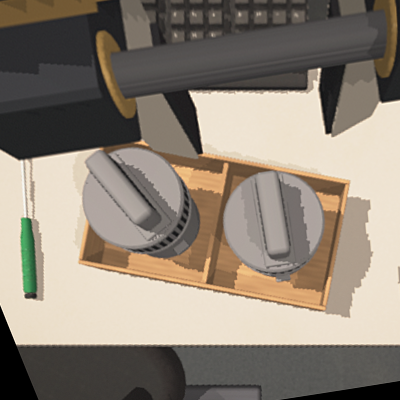

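The picture shows both cartridges upright in their cells. The used one, with its wing around (270,215), stands roughly central in the right-hand cell, and the gripper is clear.

```bash
python3 -c "
from cell import *
print(hand_in())"
```

```text
the job is handed in; nothing more can be done
None
```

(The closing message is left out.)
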